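# Line up the jars by width

### The job

Line up the four containers standing on the left (steel shaker, spice jar, pill bottle and dark jam jar) on the wooden board in order of width, the slimmest on the red pad at one end and each next wider one on the next pad along, so that the widest stands at the other end. Each must stand upright in the middle of its own pad, and the mug and the tin must be left where they are.

Things in the scene. Friction and masses are not known exactly. Their poses are not given: they have to be found in the camera images.
- shaker: loose slim brushed-steel shaker with a black cap, round, 30 mm across (the slimmest), straight side up to 70 mm, 94 mm high, about 0.11 kg; grip the side about 50 mm up. Origin at the centre of its underside, z up along it.
- spice_a: loose spice jar with a yellow-brown cap, round, 44 mm across, 100 mm high, about 0.11 kg; grip the side about 55 mm up. Origin at the centre of its underside, z up along it.
- pill_bottle: loose blue tablet bottle with a ribbed white cap, round, 55 mm across, 98 mm high, about 0.12 kg, on the free worktop at the left (a like one by the back wall is not meant); grip the side about 55 mm up. Origin at the centre of its underside, z up along it.
- jar_dark: loose dark jam jar with a black lid, round, 68 mm across (the widest) up to 83 mm height, lid 64 mm across, 112 mm high, about 0.45 kg, on the free worktop at the left (a like one by the back wall is not meant); grip the side 65 to 75 mm up. Origin at the centre of its underside, z up along it.
- pad_red: round red pad, 80 mm across, 4 mm thick, for the slimmest, at one end (either) of four fixed pads in a straight row, centres 95 mm apart, on a fixed pale wooden board (100 x 385 mm, top 12 mm above the worktop) that lies across the robot's front, turned up to 0.2 rad; origin at the centre of its underside, 12 mm above the worktop (pad top 16 mm above the worktop).
- pad_b: one of three identical round grey pads, 80 mm in diameter and 4 mm thick, fixed on the pale wooden board; one of the two middle places of the row (95 mm from the red pad or 190 mm: see which); origin at the centre of its underside, 12 mm above the worktop (pad top 16 mm above the worktop).
- pad_c: one of three identical round grey pads, 80 mm in diameter and 4 mm thick, fixed on the pale wooden board; the other of the two middle places of the row; origin at the centre of its underside, 12 mm above the worktop (pad top 16 mm above the worktop).
- pad_end: one of three identical round grey pads, 80 mm in diameter and 4 mm thick, fixed on the pale wooden board; the end of the row away from the red pad, 285 mm from it, the place for the widest; origin at the centre of its underside, 12 mm above the worktop (pad top 16 mm above the worktop).
- mug: white mug with a handle, 90 by 118 mm, 87 mm high, standing loose behind the board; to be left alone. Origin at the centre of its underside's bounding box.
- tin: round food tin, 75 mm across, 58 mm high, standing loose right of and behind the board; to be left alone. Origin at the centre of its underside.

How it is judged (in metres and radians):
At the end, for the whole second after the job is handed in: The shaker stands on the red pad, then spice jar, pill bottle and jam jar on the pads that follow in the row, each with its centre within 13 mm of the pad's centre, upright within 0.1 rad, resting on the pad, released and at rest (horizontal distance between shaker and pad_red below 0.013 m and horizontal distance between jar_dark and pad_end below 0.013 m and ((horizontal distance between pad_red and pad_b below 0.14 m and horizontal distance between spice_a and pad_b below 0.013 m and horizontal distance between pill_bottle and pad_c below 0.013 m) or (horizontal distance between pad_red and pad_c below 0.14 m and horizontal distance between spice_a and pad_c below 0.013 m and horizontal distance between pill_bottle and pad_b below 0.013 m)) and angle between each of shaker, spice_a, pill_bottle, jar_dark's own z axis and vertical below 0.1 rad and height (world z) of shaker between 0.011 and 0.022 m and linear speed of each of shaker, spice_a, pill_bottle, jar_dark below 0.02 m/s and angular speed of each of shaker, spice_a, pill_bottle, jar_dark below 0.2 rad/s and height (world z) of spice_a between 0.011 and 0.022 m and height (world z) of pill_bottle between 0.011 and 0.022 m and height (world z) of jar_dark between 0.011 and 0.022 m); the robot touches nothing.
It fails at once if the mug is pushed more than 30 mm or tipped (distance of mug from where it was at the start of the episode above 0.03 m or angle between mug's own z axis and vertical above 0.4 rad).
It fails at once if the tin is pushed more than 30 mm or tipped (distance of tin from where it was at the start of the episode above 0.03 m or angle between tin's own z axis and vertical above 0.4 rad).
It also fails if it takes over 104 s, if anything falls off the work surface, if the arm or the gripper's body presses on something with over 40 N, if the wrist force passes 120 N, or if a joint passes its speed limit or range.

### The arm

A 7-joint arm with a two-finger parallel gripper is mounted at the origin on a cart in front of the work surface, level with it; the furniture and walls round the work are solid. World frame = base frame: x ahead of the robot, y to its left, z up, the work surface at z = 0. Lengths are in mm, angles in rad, forces in N, time in s.
With the tool pointing down it reaches from about 350 to 900 mm from the base axis. Payload 7.2 kg.
Tool frame: the origin (TCP) lies at the very end of the fingers, on their centre line; the grasp point (between the pads) lies 19 mm behind it (arm.grip_point_offset is the distance from the TCP to the grasp point, in mm); z points along the fingers, y is the line along which they close (so a half turn about z gives the same grasp; the last joint's range is limited). The gripper opens to 88 mm and grips with 3 to 60 N. Pads are 20 mm wide; open, the fingers measure 115 mm over their backs; the gripper's body (75 mm by 178 mm) begins 61 mm behind the grasp point.
Start: joints at [1.032, 0.411, -0.013, 1.596, 0.006, 1.134, -0.082], TCP at [283.489, -557.013, 222.653] pointing down, gripper open.
Joint ranges: [-2.95, 2.95], [-0.29, 1.99], [-1.47, 1.44], [0.14, 2.54], [-1.03, 4.17], [0.13, 1.85], [-2.86, 2.86]. Speed limits (rad/s): [2.39, 2.39, 3.01, 3.01, 3.14, 3.14, 3.14].

### API

Orientations are given as a unit quaternion [x, y, z, w].
In Python, from bench import arm, vision, nets gives the robot as it stands.
- The arm moves only by the tool play_rows, never from a script. Its argument "commands" is a list of rows, each an object of numbers: "dx", "dy", "dz": the shift along the tool's x, y, z scaled (see below); "ax", "ay", "az": the turn, a rotation vector about the tool's x, y, z scaled (see below); "claw": the gripper's target within -1 to 1 (shut at 1, half-way at 0, fully open at -1). In form: [{"dx": .., "dy": .., "dz": .., "ax": .., "ay": .., "az": .., "claw": ..}, ...]. A call has 1 to 10 rows; each row is the pose to reach, as a shift and turn from the pose commanded when the call began, along the tool's axes at that moment; what a row does not reach only later rows make up. The controller multiplies each number of a shift by 0.4 m and each number of a turn by 1.5 rad. A row lasts 1/10 s, in which the tool goes at most 50 mm and 8.59 degrees, less where a joint would pass 70% of its speed; a pose out of reach is approached as far as the arm can. A call with a number of a shift or a turn outside -1 to 1 is refused whole. A call with a gripper value outside its range is refused whole. The fingers move at their own pace and stop on an object; "force" is the grip in N (left out, the last holds). Time passes only in rows, so rows that repeat a pose let the fingers close. It gives the time, the measured TCP pose, the force, the opening and the grip force at its end, in the units of the state.
- arm.get_state(): the state, without advancing time (a new reading comes with each control period).
- vision.grab_frame(name): name is "side" or "top" or "wrist"; returns (picture, depth): 480x640x3 uint8, red, green, blue; 480x640 float32, mm along the optical axis (not along the pixel's ray), 0 where there is no reading.
- vision.calibration(name): a dict with "mtx" (3x3 intrinsics, pixels), "R" (3x3) and "t" (3): a world point X has camera coordinates R X + t. Camera axes: x right, y down, z forward; pixel columns grow to the right and rows downward; lengths in mm; the calibration is good to about 2 mm. The wrist camera is an equidistant fisheye: a pixel r from the principal point sees the ray r / f radians off the axis. A picture is of the moment at which its call begins: read the wrist's pose just before it. calibration takes no time and is no camera call; for the wrist camera it gives the pose at the moment of the call.
- arm.close_job(): hands the job in; it is judged then, once.
Trained networks look in the newest picture that a camera, given by its name, has taken for a name from the list of things; names that differ only in an ending like _2 or _b are one class to them, and where a whole thing is asked for, a point or a joint stands for the part that bears it (a point fixed in the world has none). Each returns a list of dicts, best first, with "confidence" (0 to 1); they miss things now and then, are a little off and sometimes report something else, mostly with a low value. They report only what shows in the picture. A call takes as long as a camera call.
- nets.look_for(target, camera): "centre" ([row, column] in pixels, amid what is visible of it).
The state is a dict: "time_s": time; "q": joint angles; "qd": joint speeds; "joint_efforts": joint torques, N m; "ee_pos": TCP position; "orientation": TCP orientation; "force": force on the tool from outside, world axes, zero at the start; "torque": the same for the moment, N m; "width": finger opening in mm; "grasp_force": force on a finger pad.
Only numpy, scipy, OpenCV 4.12 (cv2) and the standard library are available. Lean on these libraries where they do the work, as an engineer would, in place of code of your own. Each camera call takes 0.05 s, during which the arm holds its last target. There are 200 camera calls.

## Working session

There is one attempt and no reset: what is moved stays moved. The work goes in short steps, Python scripts to look and compute and a tool call to move; the robot and the scene stay as the last step left them, time stands still between calls to the robot, and variables do not carry over. Pictures are saved under pics/ and viewed, at most 14 in all, crops included, and the job is handed in when it is done.

Besides the shell and the picture viewer there is one more tool, called after "Emit:" by a JSON object that holds its "op" and its "data". play_rows: Moves the arm, as the interface text tells. Shifts and turns lie within -1 to 1; 1 stands for 0.4 m of shift or 1.5 rad of turn. Its arguments: {"type":"object","properties":{"commands":{"type":"array"},"force":{"type":"number"}},"required":["commands"]}

```bash
ls; mkdir -p pics; python3 - <<'E'
from bench import arm, vision, nets
import cv2,numpy as np
s=arm.get_state(); print(s['time_s'],s['ee_pos'],s['orientation'],s['width'],s['force'])
for n in('top','side'):
    p,d=vision.grab_frame(n); cv2.imwrite(f'pics/{n}0.png',p[:,:,::-1]); np.save(f'pics/{n}0d.npy',d)
    c=vision.calibration(n); print(n,c)
    for t in('shaker','spice_a','pill_bottle','jar_dark','pad_red','pad_b','mug','tin'):
        print(t,[(np.round(r['centre']).tolist(),round(r['confidence'],2)) for r in nets.look_for(t,n)])
E
```

```text
pics
0.0 [ 283.23182167 -556.54844954  221.798704  ] [ 9.72416080e-01  2.33251540e-01 -2.45388831e-04 -7.91177198e-04] 88.17132769006184 [-0.36579264 -0.07599556 -0.05102777]
top {'mtx': array([[521.84970055,   0.        , 315.9737359 ],
       [  0.        , 521.84970055, 237.1143369 ],
       [  0.        ,   0.        ,   1.        ]]), 'R': array([[-0.00804002, -0.99993835, -0.00765879],
       [-0.98464065,  0.00925239, -0.17434789],
       [ 0.17440801,  0.00613939, -0.98465433]]), 't': array([-109.50168945,  538.89930205, 1233.58515898])}
shaker [([287.0, 160.0], 0.7)]
spice_a [([242.0, 166.0], 0.95)]
pill_bottle [([288.0, 222.0], 0.74)]
jar_dark [([240.0, 224.0], 0.84)]
pad_red [([256.0, 290.0], 0.8)]
pad_b [([255.0, 329.0], 0.71), ([260.0, 366.0], 0.56)]
mug [([200.0, 375.0], 0.8), ([241.0, 221.0], 0.36), ([286.0, 163.0], 0.19)]
tin [([212.0, 462.0], 0.77)]
side {'mtx': array([[520.43919594,   0.        , 324.40986453],
       [  0.        , 520.43919594, 239.3242185 ],
       [  0.        ,   0.        ,   1.        ]]), 'R': array([[-0.90532963, -0.42466095,  0.00642879],
       [-0.27420838,  0.57288843, -0.77240444],
       [ 0.32432703, -0.70104345, -0.63509846]]), 't': array([424.28745681, 275.98638665, 978.69882386])}
shaker [([396.0, 290.0], 0.92)]
spice_a [([371.0, 235.0], 0.64)]
pill_bottle [([336.0, 324.0], 0.83)]
jar_dark [([315.0, 274.0], 0.67)]
pad_red [([285.0, 327.0], 0.84)]
pad_b [([260.0, 340.0], 0.76), ([236.0, 356.0], 0.66), ([316.0, 274.0], 0.66)]
mug [([206.0, 313.0], 0.93)]
tin [([174.0, 357.0], 0.57)]
```

View pics/top0.png

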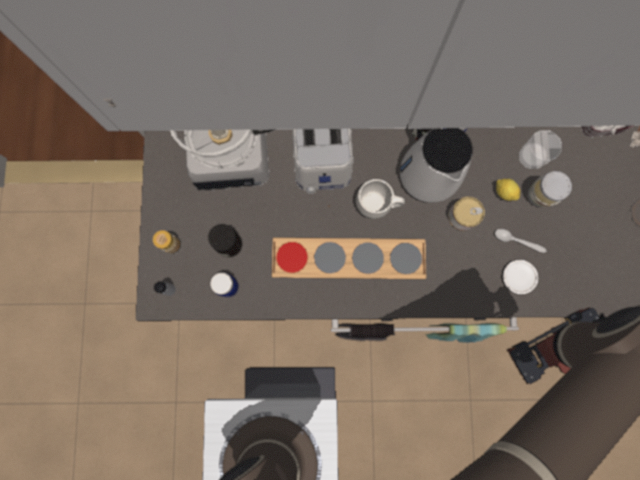

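View pics/side0.png

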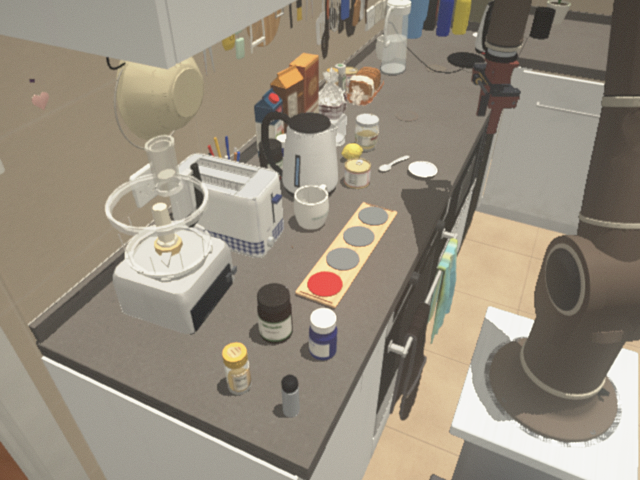

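The side view shows the four containers at lower left: the jam jar at about (275,315), the pill bottle at (323,335), the spice jar at (236,370) and the shaker at (290,395). In the top view the pads are at about row 257, columns 292 (red), 330, 368 and 405, so red is the end nearest the containers.

```bash
cat > h.py <<'E'
import numpy as np,cv2
from bench import vision
def cloud(n,d):
    c=vision.calibration(n);K=c['mtx'];v,u=np.mgrid[:480,:640]
    P=np.stack([(u-K[0,2])/K[0,0]*d,(v-K[1,2])/K[1,1]*d,d],-1)
    return (P-c['t'])@c['R']
def onplane(n,row,col,z):
    c=vision.calibration(n);r=c['R'].T@np.linalg.inv(c['mtx'])@[col,row,1];o=-c['R'].T@c['t']
    return o+r*(z-o[2])/r[2]
def proj(n,X):
    c=vision.calibration(n);p=c['mtx']@(c['R']@X+c['t']);return p[:2]/p[2]
def things(n,p,d,seeds,H):
    C=cloud(n,d)
    for k,(xy) in seeds.items():
        m=(np.hypot(C[...,0]-xy[0],C[...,1]-xy[1])<45)&(C[...,2]>H[k]-12)&(C[...,2]<H[k]+12)&(d>0)
        Q=C[m]; 
        if len(Q)<4: print(n,k,'few',len(Q));continue
        (a,b),r=cv2.minEnclosingCircle(Q[:,:2].astype(np.float32))
        print(n,k,len(Q),'mean',Q.mean(0).round(1),'circ',round(a,1),round(b,1),round(r,1))
H=dict(shaker=94,spice=100,pill=98,jar=112)
E
python3 - <<'E'
from h import *
det=dict(top=dict(shaker=(287,160),spice=(241,164),pill=(284,222),jar=(239,224)))
for n in('top','side'):
    p=cv2.imread(f'pics/{n}0.png');d=np.load(f'pics/{n}0d.npy')
    s={k:onplane('top',*v,H[k]-10)[:2] for k,v in det['top'].items()}
    things(n,p,d,s,H)
    C=cloud(n,d)
    things(n,p,d,{'mug':onplane('top',200,375,80)[:2],'tin':onplane('top',212,465,58)[:2]},dict(mug=87,tin=58))
    # pads: by colour
    hsv=cv2.cvtColor(p,cv2.COLOR_BGR2HSV).astype(int)
    red=((hsv[...,0]<8)|(hsv[...,0]>172))&(hsv[...,1]>150)
    red&=np.hypot(C[...,0]-s['pill'][0],C[...,1]-s['pill'][1])<350
    l,lab,st,ce=cv2.connectedComponentsWithStats(red.astype(np.uint8))
    i=1+st[1:,4].argmax();print(n,'red',ce[i],st[i],onplane(n,ce[i][1],ce[i][0],16).round(1))
    pg=p.astype(int); wood=(hsv[...,1]>70)&(hsv[...,0]>8)&(hsv[...,0]<25)&(hsv[...,2]>130)
    R=onplane(n,ce[i][1],ce[i][0],16)
    wood|=red; near=(abs(C[...,0]-R[0])<90)&(C[...,1]<R[1]+70)&(C[...,1]>R[1]-370)&(C[...,2]<40)
    # grey blobs enclosed by wood
    cl=cv2.findContours(((wood&near)*255).astype(np.uint8),cv2.RETR_CCOMP,cv2.CHAIN_APPROX_NONE)
    for c,h in zip(cl[0],cl[1][0]):
        if h[3]>=0 and cv2.contourArea(c)>150:
            e=cv2.fitEllipse(c); print(n,'pad',np.round(e[0],1),np.round(e[1],1),onplane(n,e[0][1],e[0][0],16).round(1))
E
```

```text
top shaker 119 mean [414.9 253.6  89.7] circ 415.2 254.7 14.5
top spice 270 mean [526.4 249.1  98.9] circ 526.9 250.2 21.4
top pill 354 mean [421.8 108.6  96.4] circ 422.4 109.5 24.8
top jar 594 mean [528.5 107.3 110.6] circ 529.3 107.7 32.2
top mug 174 mean [ 611.8 -258.    83.7] circ 625.1 -258.5 43.9
top tin 749 mean [ 595.7 -487.1   53.8] circ 596.6 -487.2 38.6
top red [291.52459016 256.81693989] [277 242  30  31 732] [494.  -52.5  16. ]
top pad [405.6 258. ] [31.9 33.1] [ 488.3 -337.    16. ]
top pad [367.5 257.7] [32.  32.8] [ 490.  -242.2   16. ]
top pad [329.5 257.2] [32.  32.4] [ 492.2 -147.4   16. ]
side shaker 212 mean [413.5 257.6  90.6] circ 415.3 255.3 14.1
side spice 473 mean [524.3 252.8  99.4] circ 525.6 249.8 22.7
side pill 490 mean [420.1 112.4  96.8] circ 421.3 109.1 25.0
side jar 738 mean [526.3 111.4 111.1] circ 527.7 107.2 34.6
side mug 237 mean [ 615.7 -251.    82.3] circ 622.9 -258.1 44.3
side tin 361 mean [ 593.1 -483.2   54.8] circ 595.0 -484.7 39.9
side red [324.54281346 283.59785933] [308 272  34  24 654] [492.6 -51.5  16. ]
side pad [342.4 258.4] [23.5 34.2] [ 490.7 -146.7   16. ]
side pad [358.2 235.7] [21.4 32.4] [ 489.3 -241.8   16. ]
```

Top and side agree within about 2 mm. The row is almost square to the robot (red at (493,-52), then -147, -242 and -337 in y). Plan: keep yaw 0 with the fingers closing along y, and go in order shaker, spice, pill, jar.

Emit:
{"op": "play_rows", "data": {"commands": [{"dx":0.664,"dy":-0.383,"az":0.314,"claw":-1},{"dx":0.664,"dy":-0.383,"az":0.314,"claw":-1},{"dx":0.664,"dy":-0.383,"az":0.314,"claw":-1},{"dx":0.664,"dy":-0.383,"az":0.314,"claw":-1},{"dx":0.664,"dy":-0.383,"az":0.314,"claw":-1},{"dx":0.664,"dy":-0.383,"az":0.314,"claw":-1},{"dx":0.664,"dy":-0.383,"az":0.314,"claw":-1},{"dx":0.664,"dy":-0.383,"az":0.314,"claw":-1},{"dx":0.664,"dy":-0.383,"az":0.314,"claw":-1}]}}

```text
invalid input
```

Emit:
{"op": "play_rows", "data": {"commands": [{"dx":0.664,"dy":-0.383,"dz":0,"ax":0,"ay":0,"az":0.314,"claw":-1},{"dx":0.664,"dy":-0.383,"dz":0,"ax":0,"ay":0,"az":0.314,"claw":-1},{"dx":0.664,"dy":-0.383,"dz":0,"ax":0,"ay":0,"az":0.314,"claw":-1},{"dx":0.664,"dy":-0.383,"dz":0,"ax":0,"ay":0,"az":0.314,"claw":-1},{"dx":0.664,"dy":-0.383,"dz":0,"ax":0,"ay":0,"az":0.314,"claw":-1},{"dx":0.664,"dy":-0.383,"dz":0,"ax":0,"ay":0,"az":0.314,"claw":-1},{"dx":0.664,"dy":-0.383,"dz":0,"ax":0,"ay":0,"az":0.314,"claw":-1},{"dx":0.664,"dy":-0.383,"dz":0,"ax":0,"ay":0,"az":0.314,"claw":-1},{"dx":0.664,"dy":-0.383,"dz":0,"ax":0,"ay":0,"az":0.314,"claw":-1}], "force": 20}}

```text
time_s: 1.8
ee_pos: [450.0, -301.3, 222.7]
orientation: [1.0, -0.001, -0.0, 0.0]
force: [-0.2, 0.0, -0.2]
width: 87.9
grasp_force: 0.0
```

Emit:
{"op": "play_rows", "data": {"commands": [{"dx":-0.04,"dy":-1,"dz":0,"ax":0,"ay":0,"az":0,"claw":-1},{"dx":-0.04,"dy":-1,"dz":0,"ax":0,"ay":0,"az":0,"claw":-1},{"dx":-0.04,"dy":-1,"dz":0,"ax":0,"ay":0,"az":0,"claw":-1},{"dx":-0.04,"dy":-1,"dz":0,"ax":0,"ay":0,"az":0,"claw":-1},{"dx":-0.04,"dy":-1,"dz":0,"ax":0,"ay":0,"az":0,"claw":-1},{"dx":-0.04,"dy":-1,"dz":0,"ax":0,"ay":0,"az":0,"claw":-1},{"dx":-0.04,"dy":-1,"dz":0,"ax":0,"ay":0,"az":0,"claw":-1},{"dx":-0.04,"dy":-1,"dz":0,"ax":0,"ay":0,"az":0,"claw":-1},{"dx":-0.04,"dy":-1,"dz":0,"ax":0,"ay":0,"az":0,"claw":-1}], "force": 20}}

```text
time_s: 2.7
ee_pos: [434.7, 104.4, 223.1]
orientation: [1.0, 0.002, 0.001, -0.001]
force: [-0.3, -1.0, 0.2]
width: 87.7
grasp_force: 0.0
```

Emit:
{"op": "play_rows", "data": {"commands": [{"dx":-0.047,"dy":-0.388,"dz":0,"ax":0,"ay":0,"az":0,"claw":-1},{"dx":-0.047,"dy":-0.388,"dz":0,"ax":0,"ay":0,"az":0,"claw":-1},{"dx":-0.047,"dy":-0.388,"dz":0,"ax":0,"ay":0,"az":0,"claw":-1},{"dx":-0.047,"dy":-0.388,"dz":0,"ax":0,"ay":0,"az":0,"claw":-1},{"dx":-0.047,"dy":-0.388,"dz":0.1,"ax":0,"ay":0,"az":0,"claw":-1},{"dx":-0.047,"dy":-0.388,"dz":0.2,"ax":0,"ay":0,"az":0,"claw":-1},{"dx":-0.047,"dy":-0.388,"dz":0.2,"ax":0,"ay":0,"az":0,"claw":-1}]}}

```text
time_s: 3.4
ee_pos: [414.8, 250.6, 138.5]
orientation: [1.0, -0.002, -0.003, 0.003]
force: [-0.1, -0.2, 1.1]
width: 88.0
grasp_force: 0.0
```

Emit:
{"op": "play_rows", "data": {"commands": [{"dx":0,"dy":0,"dz":0.1,"ax":0,"ay":0,"az":0,"claw":-1},{"dx":0,"dy":0,"dz":0.19,"ax":0,"ay":0,"az":0,"claw":-1},{"dx":0,"dy":0,"dz":0.25,"ax":0,"ay":0,"az":0,"claw":-1},{"dx":0,"dy":0,"dz":0.275,"ax":0,"ay":0,"az":0,"claw":-1},{"dx":0,"dy":0,"dz":0.275,"ax":0,"ay":0,"az":0,"claw":-1},{"dx":0,"dy":0,"dz":0.275,"ax":0,"ay":0,"az":0,"claw":-1}]}}

```text
time_s: 4.0
ee_pos: [417.4, 255.2, 34.1]
orientation: [1.0, -0.001, 0.001, -0.0]
force: [-0.5, 0.8, 0.6]
width: 88.0
grasp_force: 0.0
```

Emit:
{"op": "play_rows", "data": {"commands": [{"dx":-0.003,"dy":0,"dz":0,"ax":0,"ay":0,"az":0,"claw":1},{"dx":-0.003,"dy":0,"dz":0,"ax":0,"ay":0,"az":0,"claw":1},{"dx":-0.003,"dy":0,"dz":0,"ax":0,"ay":0,"az":0,"claw":1},{"dx":-0.003,"dy":0,"dz":0,"ax":0,"ay":0,"az":0,"claw":1},{"dx":-0.003,"dy":0,"dz":0,"ax":0,"ay":0,"az":0,"claw":1},{"dx":-0.003,"dy":0,"dz":0,"ax":0,"ay":0,"az":0,"claw":1},{"dx":-0.003,"dy":0,"dz":0,"ax":0,"ay":0,"az":0,"claw":1},{"dx":-0.003,"dy":0,"dz":0,"ax":0,"ay":0,"az":0,"claw":1}], "force": 20}}

```text
time_s: 4.8
ee_pos: [414.7, 255.2, 32.5]
orientation: [1.0, -0.0, -0.0, 0.0]
force: [-0.5, 0.7, -1.0]
width: 29.7
grasp_force: 20.0
```

Emit:
{"op": "play_rows", "data": {"commands": [{"dx":0,"dy":0,"dz":-0.08,"ax":0,"ay":0,"az":0,"claw":1},{"dx":0,"dy":0,"dz":-0.19,"ax":0,"ay":0,"az":0,"claw":1},{"dx":0,"dy":0,"dz":-0.3,"ax":0,"ay":0,"az":0,"claw":1},{"dx":0.02,"dy":0.05,"dz":-0.375,"ax":0,"ay":0,"az":0,"claw":1},{"dx":0.04,"dy":0.15,"dz":-0.375,"ax":0,"ay":0,"az":0,"claw":1},{"dx":0.07,"dy":0.27,"dz":-0.375,"ax":0,"ay":0,"az":0,"claw":1},{"dx":0.1,"dy":0.39,"dz":-0.375,"ax":0,"ay":0,"az":0,"claw":1},{"dx":0.13,"dy":0.51,"dz":-0.375,"ax":0,"ay":0,"az":0,"claw":1},{"dx":0.16,"dy":0.63,"dz":-0.375,"ax":0,"ay":0,"az":0,"claw":1},{"dx":0.197,"dy":0.768,"dz":-0.375,"ax":0,"ay":0,"az":0,"claw":1}]}}

```text
time_s: 5.8
ee_pos: [491.6, -47.1, 182.7]
orientation: [1.0, 0.0, -0.0, 0.0]
force: [0.1, 0.1, -0.9]
width: 29.7
grasp_force: 20.0
```

Emit:
{"op": "play_rows", "data": {"commands": [{"dx":0,"dy":0,"dz":0,"ax":0,"ay":0,"az":0,"claw":1},{"dx":0,"dy":0,"dz":0,"ax":0,"ay":0,"az":0,"claw":1},{"dx":0,"dy":0,"dz":0,"ax":0,"ay":0,"az":0,"claw":1}]}}

```text
time_s: 6.1
ee_pos: [491.3, -43.8, 182.4]
orientation: [1.0, 0.001, -0.0, -0.0]
force: [-0.2, 0.9, -1.0]
width: 29.3
grasp_force: 20.0
```

Emit:
{"op": "play_rows", "data": {"commands": [{"dx":0.004,"dy":0.02,"dz":0.1,"ax":0,"ay":0,"az":0,"claw":1},{"dx":0.004,"dy":0.02,"dz":0.2,"ax":0,"ay":0,"az":0,"claw":1},{"dx":0.004,"dy":0.02,"dz":0.28,"ax":0,"ay":0,"az":0,"claw":1},{"dx":0.004,"dy":0.02,"dz":0.315,"ax":0,"ay":0,"az":0,"claw":1},{"dx":0.004,"dy":0.02,"dz":0.325,"ax":0,"ay":0,"az":0,"claw":1},{"dx":0.004,"dy":0.02,"dz":0.33,"ax":0,"ay":0,"az":0,"claw":1},{"dx":0.004,"dy":0.02,"dz":0.333,"ax":0,"ay":0,"az":0,"claw":1},{"dx":0.004,"dy":0.02,"dz":0.333,"ax":0,"ay":0,"az":0,"claw":1}]}}

```text
time_s: 6.9
ee_pos: [493.9, -52.8, 50.3]
orientation: [1.0, 0.0, 0.001, 0.0]
force: [0.2, -1.0, -0.5]
width: 29.5
grasp_force: 20.0
```

Emit:
{"op": "play_rows", "data": {"commands": [{"dx":0,"dy":0,"dz":0.003,"ax":0,"ay":0,"az":0,"claw":1},{"dx":0,"dy":0,"dz":0.005,"ax":0,"ay":0,"az":0,"claw":1},{"dx":0,"dy":0,"dz":0.005,"ax":0,"ay":0,"az":0,"claw":1}]}}

```text
time_s: 7.2
ee_pos: [493.9, -53.3, 48.4]
orientation: [1.0, -0.0, 0.001, 0.0]
force: [-1.3, -0.6, 5.7]
width: 30.1
grasp_force: 20.0
```

Emit:
{"op": "play_rows", "data": {"commands": [{"dx":0,"dy":0,"dz":0,"ax":0,"ay":0,"az":0,"claw":-1},{"dx":0,"dy":0,"dz":0,"ax":0,"ay":0,"az":0,"claw":-1},{"dx":0,"dy":0,"dz":0,"ax":0,"ay":0,"az":0,"claw":-1},{"dx":0,"dy":0,"dz":0,"ax":0,"ay":0,"az":0,"claw":-1},{"dx":0,"dy":0,"dz":0,"ax":0,"ay":0,"az":0,"claw":-1},{"dx":0,"dy":0,"dz":-0.08,"ax":0,"ay":0,"az":0,"claw":-1},{"dx":0,"dy":0,"dz":-0.2,"ax":0,"ay":0,"az":0,"claw":-1},{"dx":0,"dy":0,"dz":-0.3,"ax":0,"ay":0,"az":0,"claw":-1},{"dx":0,"dy":0,"dz":-0.35,"ax":0,"ay":0,"az":0,"claw":-1}]}}

```text
time_s: 8.1
ee_pos: [494.7, -53.1, 191.0]
orientation: [1.0, -0.0, 0.002, 0.0]
force: [0.6, -0.4, 0.6]
width: 87.7
grasp_force: 0.0
```

Emit:
{"op": "play_rows", "data": {"commands": [{"dx":0.08,"dy":-0.756,"dz":0,"ax":0,"ay":0,"az":0,"claw":-1},{"dx":0.08,"dy":-0.756,"dz":0,"ax":0,"ay":0,"az":0,"claw":-1},{"dx":0.08,"dy":-0.756,"dz":0,"ax":0,"ay":0,"az":0,"claw":-1},{"dx":0.08,"dy":-0.756,"dz":0,"ax":0,"ay":0,"az":0,"claw":-1},{"dx":0.08,"dy":-0.756,"dz":0,"ax":0,"ay":0,"az":0,"claw":-1},{"dx":0.08,"dy":-0.756,"dz":0,"ax":0,"ay":0,"az":0,"claw":-1},{"dx":0.08,"dy":-0.756,"dz":0,"ax":0,"ay":0,"az":0,"claw":-1},{"dx":0.08,"dy":-0.756,"dz":0,"ax":0,"ay":0,"az":0,"claw":-1},{"dx":0.08,"dy":-0.756,"dz":0,"ax":0,"ay":0,"az":0,"claw":-1},{"dx":0.08,"dy":-0.756,"dz":0,"ax":0,"ay":0,"az":0,"claw":-1}]}}

```text
time_s: 9.1
ee_pos: [525.8, 247.0, 187.4]
orientation: [1.0, -0.001, 0.0, 0.001]
force: [-0.4, -0.8, -0.2]
width: 87.7
grasp_force: 0.0
```

Emit:
{"op": "play_rows", "data": {"commands": [{"dx":0,"dy":-0.007,"dz":0.12,"ax":0,"ay":0,"az":0,"claw":-1},{"dx":0,"dy":-0.007,"dz":0.22,"ax":0,"ay":0,"az":0,"claw":-1},{"dx":0,"dy":-0.007,"dz":0.31,"ax":0,"ay":0,"az":0,"claw":-1},{"dx":0,"dy":-0.007,"dz":0.36,"ax":0,"ay":0,"az":0,"claw":-1},{"dx":0,"dy":-0.007,"dz":0.377,"ax":0,"ay":0,"az":0,"claw":-1},{"dx":0,"dy":-0.007,"dz":0.377,"ax":0,"ay":0,"az":0,"claw":-1}]}}

```text
time_s: 9.7
ee_pos: [525.4, 250.8, 36.2]
orientation: [1.0, -0.001, -0.001, 0.0]
force: [0.5, 0.4, 0.3]
width: 87.9
grasp_force: 0.0
```

Emit:
{"op": "play_rows", "data": {"commands": [{"dx":0,"dy":0,"dz":0,"ax":0,"ay":0,"az":0,"claw":1},{"dx":0,"dy":0,"dz":0,"ax":0,"ay":0,"az":0,"claw":1},{"dx":0,"dy":0,"dz":0,"ax":0,"ay":0,"az":0,"claw":1},{"dx":0,"dy":0,"dz":0,"ax":0,"ay":0,"az":0,"claw":1},{"dx":0,"dy":0,"dz":0,"ax":0,"ay":0,"az":0,"claw":1},{"dx":0,"dy":0,"dz":0,"ax":0,"ay":0,"az":0,"claw":1},{"dx":0,"dy":0,"dz":0,"ax":0,"ay":0,"az":0,"claw":1}]}}

```text
time_s: 10.4
ee_pos: [525.4, 252.0, 36.8]
orientation: [1.0, -0.0, 0.0, 0.0]
force: [-1.1, -0.5, 2.4]
width: 42.8
grasp_force: 20.0
```

Emit:
{"op": "play_rows", "data": {"commands": [{"dx":0,"dy":0,"dz":-0.08,"ax":0,"ay":0,"az":0,"claw":1},{"dx":0,"dy":0,"dz":-0.19,"ax":0,"ay":0,"az":0,"claw":1},{"dx":0,"dy":0,"dz":-0.3,"ax":0,"ay":0,"az":0,"claw":1},{"dx":0,"dy":0,"dz":-0.4,"ax":0,"ay":0,"az":0,"claw":1}]}}

```text
time_s: 10.8
ee_pos: [525.1, 252.2, 198.5]
orientation: [1.0, 0.0, -0.0, -0.0]
force: [0.2, -0.3, -0.7]
width: 43.2
grasp_force: 20.0
```

Emit:
{"op": "play_rows", "data": {"commands": [{"dx":-0.01,"dy":0.06,"dz":0,"ax":0,"ay":0,"az":0,"claw":1},{"dx":-0.02,"dy":0.16,"dz":0,"ax":0,"ay":0,"az":0,"claw":1},{"dx":-0.03,"dy":0.28,"dz":0,"ax":0,"ay":0,"az":0,"claw":1},{"dx":-0.04,"dy":0.4,"dz":0,"ax":0,"ay":0,"az":0,"claw":1},{"dx":-0.05,"dy":0.52,"dz":0,"ax":0,"ay":0,"az":0,"claw":1},{"dx":-0.06,"dy":0.64,"dz":0,"ax":0,"ay":0,"az":0,"claw":1},{"dx":-0.07,"dy":0.76,"dz":0,"ax":0,"ay":0,"az":0,"claw":1},{"dx":-0.08,"dy":0.88,"dz":0,"ax":0,"ay":0,"az":0,"claw":1},{"dx":-0.085,"dy":0.996,"dz":0,"ax":0,"ay":0,"az":0,"claw":1},{"dx":-0.085,"dy":0.996,"dz":0,"ax":0,"ay":0,"az":0,"claw":1}]}}

```text
time_s: 11.8
ee_pos: [489.8, -153.6, 196.3]
orientation: [1.0, -0.005, -0.0, 0.001]
force: [0.5, -0.3, -1.1]
width: 43.0
grasp_force: 20.0
```

Emit:
{"op": "play_rows", "data": {"commands": [{"dx":0,"dy":0,"dz":0,"ax":0,"ay":0,"az":0,"claw":1},{"dx":0,"dy":0,"dz":0,"ax":0,"ay":0,"az":0,"claw":1},{"dx":0,"dy":0,"dz":0,"ax":0,"ay":0,"az":0,"claw":1}]}}

```text
time_s: 12.1
ee_pos: [491.5, -144.6, 196.6]
orientation: [1.0, 0.001, -0.0, -0.0]
force: [-0.4, -0.4, -1.1]
width: 43.3
grasp_force: 20.0
```

Emit:
{"op": "play_rows", "data": {"commands": [{"dx":0,"dy":0.005,"dz":0.1,"ax":0,"ay":0,"az":0,"claw":1},{"dx":0,"dy":0.005,"dz":0.2,"ax":0,"ay":0,"az":0,"claw":1},{"dx":0,"dy":0.005,"dz":0.29,"ax":0,"ay":0,"az":0,"claw":1},{"dx":0,"dy":0.005,"dz":0.34,"ax":0,"ay":0,"az":0,"claw":1},{"dx":0,"dy":0.005,"dz":0.352,"ax":0,"ay":0,"az":0,"claw":1},{"dx":0,"dy":0.005,"dz":0.356,"ax":0,"ay":0,"az":0,"claw":1},{"dx":0,"dy":0.005,"dz":0.359,"ax":0,"ay":0,"az":0,"claw":1},{"dx":0,"dy":0.005,"dz":0.359,"ax":0,"ay":0,"az":0,"claw":1}]}}

```text
time_s: 12.9
ee_pos: [492.2, -148.3, 54.2]
orientation: [1.0, 0.0, 0.001, 0.0]
force: [0.3, -0.4, -1.7]
width: 43.1
grasp_force: 20.0
```

Emit:
{"op": "play_rows", "data": {"commands": [{"dx":0,"dy":0,"dz":0.003,"ax":0,"ay":0,"az":0,"claw":1},{"dx":0,"dy":0,"dz":0.005,"ax":0,"ay":0,"az":0,"claw":1},{"dx":0,"dy":0,"dz":0.005,"ax":0,"ay":0,"az":0,"claw":1}]}}

```text
time_s: 13.2
ee_pos: [492.2, -148.6, 52.6]
orientation: [1.0, -0.0, 0.001, 0.0]
force: [-2.2, 0.8, 10.2]
width: 42.5
grasp_force: 20.0
```

Emit:
{"op": "play_rows", "data": {"commands": [{"dx":0,"dy":0,"dz":0,"ax":0,"ay":0,"az":0,"claw":-0.6},{"dx":0,"dy":0,"dz":0,"ax":0,"ay":0,"az":0,"claw":-0.6},{"dx":0,"dy":0,"dz":0,"ax":0,"ay":0,"az":0,"claw":-0.6},{"dx":0,"dy":0,"dz":0,"ax":0,"ay":0,"az":0,"claw":-0.6},{"dx":0,"dy":0,"dz":0,"ax":0,"ay":0,"az":0,"claw":-0.6},{"dx":0,"dy":0,"dz":-0.08,"ax":0,"ay":0,"az":0,"claw":-0.6},{"dx":0,"dy":0,"dz":-0.2,"ax":0,"ay":0,"az":0,"claw":-0.6},{"dx":0,"dy":0,"dz":-0.3,"ax":0,"ay":0,"az":0,"claw":-0.6},{"dx":0,"dy":0,"dz":-0.35,"ax":0,"ay":0,"az":0,"claw":-0.6}]}}

```text
time_s: 14.1
ee_pos: [492.6, -148.5, 194.6]
orientation: [1.0, -0.0, 0.002, 0.001]
force: [0.5, 1.1, -0.3]
width: 70.0
grasp_force: 0.0
```

Emit:
{"op": "play_rows", "data": {"commands": [{"dx":-0.175,"dy":-0.644,"dz":0,"ax":0,"ay":0,"az":0,"claw":-1},{"dx":-0.175,"dy":-0.644,"dz":0,"ax":0,"ay":0,"az":0,"claw":-1},{"dx":-0.175,"dy":-0.644,"dz":0,"ax":0,"ay":0,"az":0,"claw":-1},{"dx":-0.175,"dy":-0.644,"dz":0,"ax":0,"ay":0,"az":0,"claw":-1},{"dx":-0.175,"dy":-0.644,"dz":0,"ax":0,"ay":0,"az":0,"claw":-1},{"dx":-0.175,"dy":-0.644,"dz":0,"ax":0,"ay":0,"az":0,"claw":-1},{"dx":-0.175,"dy":-0.644,"dz":0,"ax":0,"ay":0,"az":0,"claw":-1},{"dx":-0.175,"dy":-0.644,"dz":0,"ax":0,"ay":0,"az":0,"claw":-1},{"dx":-0.175,"dy":-0.644,"dz":0,"ax":0,"ay":0,"az":0,"claw":-1},{"dx":-0.175,"dy":-0.644,"dz":0,"ax":0,"ay":0,"az":0,"claw":-1}]}}

```text
time_s: 15.1
ee_pos: [421.7, 108.0, 190.9]
orientation: [1.0, -0.001, -0.0, 0.0]
force: [0.8, -0.6, -0.1]
width: 88.3
grasp_force: 0.0
```

Emit:
{"op": "play_rows", "data": {"commands": [{"dx":0,"dy":-0.002,"dz":0.12,"ax":0,"ay":0,"az":0,"claw":-1},{"dx":0,"dy":-0.002,"dz":0.22,"ax":0,"ay":0,"az":0,"claw":-1},{"dx":0,"dy":-0.002,"dz":0.31,"ax":0,"ay":0,"az":0,"claw":-1},{"dx":0,"dy":-0.002,"dz":0.365,"ax":0,"ay":0,"az":0,"claw":-1},{"dx":0,"dy":-0.002,"dz":0.386,"ax":0,"ay":0,"az":0,"claw":-1},{"dx":0,"dy":-0.002,"dz":0.386,"ax":0,"ay":0,"az":0,"claw":-1}]}}

```text
time_s: 15.7
ee_pos: [421.0, 109.4, 35.9]
orientation: [1.0, -0.001, -0.001, 0.0]
force: [-1.0, -0.1, 0.3]
width: 87.9
grasp_force: 0.0
```

Emit:
{"op": "play_rows", "data": {"commands": [{"dx":0,"dy":0,"dz":0,"ax":0,"ay":0,"az":0,"claw":1},{"dx":0,"dy":0,"dz":0,"ax":0,"ay":0,"az":0,"claw":1},{"dx":0,"dy":0,"dz":0,"ax":0,"ay":0,"az":0,"claw":1},{"dx":0,"dy":0,"dz":0,"ax":0,"ay":0,"az":0,"claw":1},{"dx":0,"dy":0,"dz":0,"ax":0,"ay":0,"az":0,"claw":1},{"dx":0,"dy":0,"dz":0,"ax":0,"ay":0,"az":0,"claw":1}]}}

```text
time_s: 16.3
ee_pos: [421.8, 110.0, 37.1]
orientation: [1.0, -0.0, 0.001, 0.0]
force: [0.1, -1.6, 6.7]
width: 53.4
grasp_force: 20.0
```

Emit:
{"op": "play_rows", "data": {"commands": [{"dx":0,"dy":0,"dz":-0.08,"ax":0,"ay":0,"az":0,"claw":1},{"dx":0,"dy":0,"dz":-0.19,"ax":0,"ay":0,"az":0,"claw":1},{"dx":0,"dy":0,"dz":-0.3,"ax":0,"ay":0,"az":0,"claw":1},{"dx":0,"dy":0,"dz":-0.4,"ax":0,"ay":0,"az":0,"claw":1}]}}

```text
time_s: 16.7
ee_pos: [420.9, 110.2, 198.5]
orientation: [1.0, 0.0, -0.0, -0.0]
force: [1.2, -0.2, -1.5]
width: 53.4
grasp_force: 20.0
```

Emit:
{"op": "play_rows", "data": {"commands": [{"dx":0.01,"dy":0.06,"dz":0,"ax":0,"ay":0,"az":0,"claw":1},{"dx":0.03,"dy":0.16,"dz":0,"ax":0,"ay":0,"az":0,"claw":1},{"dx":0.05,"dy":0.28,"dz":0,"ax":0,"ay":0,"az":0,"claw":1},{"dx":0.075,"dy":0.4,"dz":0,"ax":0,"ay":0,"az":0,"claw":1},{"dx":0.1,"dy":0.52,"dz":0,"ax":0,"ay":0,"az":0,"claw":1},{"dx":0.125,"dy":0.64,"dz":0,"ax":0,"ay":0,"az":0,"claw":1},{"dx":0.15,"dy":0.76,"dz":0,"ax":0,"ay":0,"az":0,"claw":1},{"dx":0.171,"dy":0.85,"dz":0,"ax":0,"ay":0,"az":0,"claw":1},{"dx":0.171,"dy":0.88,"dz":0,"ax":0,"ay":0,"az":0,"claw":1},{"dx":0.171,"dy":0.88,"dz":0,"ax":0,"ay":0,"az":0,"claw":1}]}}

```text
time_s: 17.7
ee_pos: [488.9, -243.4, 195.9]
orientation: [1.0, -0.002, -0.001, -0.0]
force: [0.2, 0.2, -1.5]
width: 53.7
grasp_force: 20.0
```

Emit:
{"op": "play_rows", "data": {"commands": [{"dx":0,"dy":0,"dz":0,"ax":0,"ay":0,"az":0,"claw":1},{"dx":0,"dy":0,"dz":0,"ax":0,"ay":0,"az":0,"claw":1},{"dx":0,"dy":0,"dz":0,"ax":0,"ay":0,"az":0,"claw":1}]}}

```text
time_s: 18.0
ee_pos: [489.8, -240.2, 196.9]
orientation: [1.0, 0.001, 0.0, -0.0]
force: [-0.6, 0.9, -1.6]
width: 53.6
grasp_force: 20.0
```

Emit:
{"op": "play_rows", "data": {"commands": [{"dx":0,"dy":0.002,"dz":0.1,"ax":0,"ay":0,"az":0,"claw":1},{"dx":0,"dy":0.002,"dz":0.2,"ax":0,"ay":0,"az":0,"claw":1},{"dx":0,"dy":0.002,"dz":0.29,"ax":0,"ay":0,"az":0,"claw":1},{"dx":0,"dy":0.002,"dz":0.34,"ax":0,"ay":0,"az":0,"claw":1},{"dx":0,"dy":0.002,"dz":0.352,"ax":0,"ay":0,"az":0,"claw":1},{"dx":0,"dy":0.002,"dz":0.356,"ax":0,"ay":0,"az":0,"claw":1},{"dx":0,"dy":0.002,"dz":0.358,"ax":0,"ay":0,"az":0,"claw":1},{"dx":0,"dy":0.002,"dz":0.358,"ax":0,"ay":0,"az":0,"claw":1}]}}

```text
time_s: 18.8
ee_pos: [490.5, -242.9, 54.7]
orientation: [1.0, -0.0, 0.001, 0.0]
force: [-0.5, -0.1, -0.1]
width: 53.6
grasp_force: 20.0
```

Emit:
{"op": "play_rows", "data": {"commands": [{"dx":0,"dy":0,"dz":0.003,"ax":0,"ay":0,"az":0,"claw":1},{"dx":0,"dy":0,"dz":0.005,"ax":0,"ay":0,"az":0,"claw":1},{"dx":0,"dy":0,"dz":0.005,"ax":0,"ay":0,"az":0,"claw":1}]}}

```text
time_s: 19.1
ee_pos: [490.6, -243.1, 53.1]
orientation: [1.0, -0.0, 0.001, 0.001]
force: [-2.6, 1.0, 9.0]
width: 53.3
grasp_force: 20.0
```

Emit:
{"op": "play_rows", "data": {"commands": [{"dx":0,"dy":0,"dz":0,"ax":0,"ay":0,"az":0,"claw":-0.75},{"dx":0,"dy":0,"dz":0,"ax":0,"ay":0,"az":0,"claw":-0.75},{"dx":0,"dy":0,"dz":0,"ax":0,"ay":0,"az":0,"claw":-0.75},{"dx":0,"dy":0,"dz":0,"ax":0,"ay":0,"az":0,"claw":-0.75},{"dx":0,"dy":0,"dz":0,"ax":0,"ay":0,"az":0,"claw":-0.75},{"dx":0,"dy":0,"dz":-0.08,"ax":0,"ay":0,"az":0,"claw":-0.75},{"dx":0,"dy":0,"dz":-0.2,"ax":0,"ay":0,"az":0,"claw":-0.75},{"dx":0,"dy":0,"dz":-0.3,"ax":0,"ay":0,"az":0,"claw":-0.75},{"dx":0,"dy":0,"dz":-0.36,"ax":0,"ay":0,"az":0,"claw":-0.75}]}}

```text
time_s: 20.0
ee_pos: [490.7, -243.1, 198.7]
orientation: [1.0, -0.0, 0.002, 0.001]
force: [0.4, -0.1, -0.4]
width: 76.9
grasp_force: 0.0
```

Emit:
{"op": "play_rows", "data": {"commands": [{"dx":0.095,"dy":-0.876,"dz":0,"ax":0,"ay":0,"az":0,"claw":-1},{"dx":0.095,"dy":-0.876,"dz":0,"ax":0,"ay":0,"az":0,"claw":-1},{"dx":0.095,"dy":-0.876,"dz":0,"ax":0,"ay":0,"az":0,"claw":-1},{"dx":0.095,"dy":-0.876,"dz":0,"ax":0,"ay":0,"az":0,"claw":-1},{"dx":0.095,"dy":-0.876,"dz":0,"ax":0,"ay":0,"az":0,"claw":-1},{"dx":0.095,"dy":-0.876,"dz":0,"ax":0,"ay":0,"az":0,"claw":-1},{"dx":0.095,"dy":-0.876,"dz":0,"ax":0,"ay":0,"az":0,"claw":-1},{"dx":0.095,"dy":-0.876,"dz":0,"ax":0,"ay":0,"az":0,"claw":-1},{"dx":0.095,"dy":-0.876,"dz":0,"ax":0,"ay":0,"az":0,"claw":-1},{"dx":0.095,"dy":-0.876,"dz":0,"ax":0,"ay":0,"az":0,"claw":-1}]}}

```text
time_s: 21.0
ee_pos: [527.6, 106.3, 195.1]
orientation: [1.0, -0.001, -0.0, 0.0]
force: [0.5, 0.1, 0.1]
width: 87.9
grasp_force: 0.0
```

```bash
python3 - <<'E'
from h import *
from bench import arm
S=dict(shaker=(493,-52),spice=(491.5,-147),pill=(489.7,-242),jar=(528,107.5))
for n in('top','side'):
    p,d=vision.grab_frame(n); cv2.imwrite(f'pics/{n}1.png',p[:,:,::-1])
    things(n,p,d,S,{k:v+(16 if k!='jar' else 0) for k,v in H.items()})
s=arm.get_state();print(s['ee_pos'],s['width'],s['time_s'])
E
```

```text
top shaker 116 mean [494.  -52.8 106.1] circ 494.9 -52.6 14.2
top spice 269 mean [ 493.2 -147.5  114.9] circ 493.9 -147.2 21.4
top pill 351 mean [ 490.3 -241.6  112.6] circ 491.3 -242.4 24.9
top jar 246 mean [522.8 102.9 110.5] circ 530.0 107.5 32.7
side shaker 120 mean [492.3 -48.7 106. ] circ 493.2 -51.1 14.9
side spice 251 mean [ 491.  -143.6  114.6] circ 492.3 -147.2 24.2
side pill 273 mean [ 487.9 -237.5  112.3] circ 488.8 -243.1 25.9
side jar 736 mean [526.2 111.3 111. ] circ 528.2 107.0 33.1
[527.78700078 105.68844304 195.29721543] 87.38185154268807 21.1
```

Emit:
{"op": "play_rows", "data": {"commands": [{"dx":0.003,"dy":-0.004,"dz":0.1,"ax":0,"ay":0,"az":0,"claw":-1},{"dx":0.003,"dy":-0.004,"dz":0.15,"ax":0,"ay":0,"az":0,"claw":-1},{"dx":0.003,"dy":-0.004,"dz":0.22,"ax":0,"ay":0,"az":0,"claw":-1},{"dx":0.003,"dy":-0.004,"dz":0.3,"ax":0,"ay":0,"az":0,"claw":-1},{"dx":0.003,"dy":-0.004,"dz":0.345,"ax":0,"ay":0,"az":0,"claw":-1},{"dx":0.003,"dy":-0.004,"dz":0.36,"ax":0,"ay":0,"az":0,"claw":-1},{"dx":0.003,"dy":-0.004,"dz":0.36,"ax":0,"ay":0,"az":0,"claw":-1}]}}

```text
time_s: 21.8
ee_pos: [528.7, 108.1, 51.0]
orientation: [1.0, -0.001, -0.001, 0.0]
force: [-0.2, -0.5, -0.4]
width: 87.8
grasp_force: 0.0
```

Emit:
{"op": "play_rows", "data": {"commands": [{"dx":0,"dy":0,"dz":0,"ax":0,"ay":0,"az":0,"claw":1},{"dx":0,"dy":0,"dz":0,"ax":0,"ay":0,"az":0,"claw":1},{"dx":0,"dy":0,"dz":0,"ax":0,"ay":0,"az":0,"claw":1},{"dx":0,"dy":0,"dz":0,"ax":0,"ay":0,"az":0,"claw":1},{"dx":0,"dy":0,"dz":0,"ax":0,"ay":0,"az":0,"claw":1}], "force": 35}}

```text
time_s: 22.3
ee_pos: [529.8, 108.5, 52.5]
orientation: [1.0, -0.0, 0.001, 0.0]
force: [-0.4, -3.5, 6.4]
width: 66.0
grasp_force: 35.1
```

Emit:
{"op": "play_rows", "data": {"commands": [{"dx":0,"dy":0,"dz":-0.05,"ax":0,"ay":0,"az":0,"claw":1},{"dx":0,"dy":0,"dz":-0.12,"ax":0,"ay":0,"az":0,"claw":1},{"dx":0,"dy":0,"dz":-0.2,"ax":0,"ay":0,"az":0,"claw":1},{"dx":0,"dy":0,"dz":-0.28,"ax":0,"ay":0,"az":0,"claw":1},{"dx":0,"dy":0,"dz":-0.36,"ax":0,"ay":0,"az":0,"claw":1},{"dx":0,"dy":0,"dz":-0.4,"ax":0,"ay":0,"az":0,"claw":1},{"dx":0,"dy":0,"dz":-0.4,"ax":0,"ay":0,"az":0,"claw":1}]}}

```text
time_s: 23.0
ee_pos: [529.8, 109.8, 213.5]
orientation: [1.0, -0.0, 0.002, -0.0]
force: [-0.3, 0.5, -6.1]
width: 66.1
grasp_force: 35.0
```

Emit:
{"op": "play_rows", "data": {"commands": [{"dx":0,"dy":0.05,"dz":0,"ax":0,"ay":0,"az":0,"claw":1},{"dx":-0.01,"dy":0.13,"dz":0,"ax":0,"ay":0,"az":0,"claw":1},{"dx":-0.02,"dy":0.23,"dz":0,"ax":0,"ay":0,"az":0,"claw":1},{"dx":-0.03,"dy":0.33,"dz":0,"ax":0,"ay":0,"az":0,"claw":1},{"dx":-0.04,"dy":0.43,"dz":0,"ax":0,"ay":0,"az":0,"claw":1},{"dx":-0.05,"dy":0.53,"dz":0,"ax":0,"ay":0,"az":0,"claw":1},{"dx":-0.06,"dy":0.63,"dz":0,"ax":0,"ay":0,"az":0,"claw":1},{"dx":-0.07,"dy":0.73,"dz":0,"ax":0,"ay":0,"az":0,"claw":1},{"dx":-0.08,"dy":0.83,"dz":0,"ax":0,"ay":0,"az":0,"claw":1},{"dx":-0.09,"dy":0.93,"dz":0,"ax":0,"ay":0,"az":0,"claw":1}]}}

```text
time_s: 24.0
ee_pos: [491.4, -263.7, 209.5]
orientation: [1.0, 0.0, -0.001, -0.001]
force: [1.0, 0.3, -3.8]
width: 66.4
grasp_force: 35.0
```

Emit:
{"op": "play_rows", "data": {"commands": [{"dx":-0.01,"dy":0.09,"dz":0,"ax":0,"ay":0,"az":0,"claw":1},{"dx":-0.013,"dy":0.15,"dz":0,"ax":0,"ay":0,"az":0,"claw":1},{"dx":-0.013,"dy":0.185,"dz":0,"ax":0,"ay":0,"az":0,"claw":1},{"dx":-0.013,"dy":0.185,"dz":0,"ax":0,"ay":0,"az":0,"claw":1},{"dx":-0.013,"dy":0.185,"dz":0,"ax":0,"ay":0,"az":0,"claw":1}]}}

```text
time_s: 24.5
ee_pos: [487.7, -334.9, 210.5]
orientation: [1.0, 0.0, -0.001, -0.001]
force: [0.2, -0.0, -4.5]
width: 66.3
grasp_force: 35.0
```

Emit:
{"op": "play_rows", "data": {"commands": [{"dx":0,"dy":0.004,"dz":0.08,"ax":0,"ay":0,"az":0,"claw":1},{"dx":0,"dy":0.004,"dz":0.17,"ax":0,"ay":0,"az":0,"claw":1},{"dx":0,"dy":0.004,"dz":0.26,"ax":0,"ay":0,"az":0,"claw":1},{"dx":0,"dy":0.004,"dz":0.32,"ax":0,"ay":0,"az":0,"claw":1},{"dx":0,"dy":0.004,"dz":0.34,"ax":0,"ay":0,"az":0,"claw":1},{"dx":0,"dy":0.004,"dz":0.346,"ax":0,"ay":0,"az":0,"claw":1},{"dx":0,"dy":0.004,"dz":0.35,"ax":0,"ay":0,"az":0,"claw":1},{"dx":0,"dy":0.004,"dz":0.35,"ax":0,"ay":0,"az":0,"claw":1}]}}

```text
time_s: 25.3
ee_pos: [488.6, -338.5, 72.8]
orientation: [1.0, 0.0, 0.001, 0.001]
force: [0.7, -0.3, -5.1]
width: 66.1
grasp_force: 35.0
```

Emit:
{"op": "play_rows", "data": {"commands": [{"dx":0,"dy":0,"dz":0.003,"ax":0,"ay":0,"az":0,"claw":1},{"dx":0,"dy":0,"dz":0.005,"ax":0,"ay":0,"az":0,"claw":1},{"dx":0,"dy":0,"dz":0.005,"ax":0,"ay":0,"az":0,"claw":1}]}}

```text
time_s: 25.6
ee_pos: [487.7, -338.5, 69.8]
orientation: [1.0, -0.0, 0.0, 0.0]
force: [0.2, 0.6, -5.1]
width: 66.5
grasp_force: 35.0
```

Emit:
{"op": "play_rows", "data": {"commands": [{"dx":0,"dy":0,"dz":0.003,"ax":0,"ay":0,"az":0,"claw":1},{"dx":0,"dy":0,"dz":0.005,"ax":0,"ay":0,"az":0,"claw":1},{"dx":0,"dy":0,"dz":0.005,"ax":0,"ay":0,"az":0,"claw":1}]}}

```text
time_s: 25.9
ee_pos: [487.9, -338.5, 68.5]
orientation: [1.0, -0.0, 0.0, 0.0]
force: [-2.9, 0.2, 4.3]
width: 66.0
grasp_force: 35.0
```

Emit:
{"op": "play_rows", "data": {"commands": [{"dx":0,"dy":0,"dz":0,"ax":0,"ay":0,"az":0,"claw":-0.85},{"dx":0,"dy":0,"dz":0,"ax":0,"ay":0,"az":0,"claw":-0.85},{"dx":0,"dy":0,"dz":0,"ax":0,"ay":0,"az":0,"claw":-0.85},{"dx":0,"dy":0,"dz":0,"ax":0,"ay":0,"az":0,"claw":-0.85},{"dx":0,"dy":0,"dz":0,"ax":0,"ay":0,"az":0,"claw":-0.85},{"dx":0,"dy":0,"dz":-0.06,"ax":0,"ay":0,"az":0,"claw":-0.85},{"dx":0,"dy":0,"dz":-0.15,"ax":0,"ay":0,"az":0,"claw":-0.85},{"dx":0,"dy":0,"dz":-0.26,"ax":0,"ay":0,"az":0,"claw":-0.85},{"dx":0,"dy":0,"dz":-0.37,"ax":0,"ay":0,"az":0,"claw":-0.85},{"dx":0,"dy":0,"dz":-0.4,"ax":0,"ay":0,"az":0,"claw":-0.85}]}}

```text
time_s: 26.9
ee_pos: [489.6, -339.4, 232.7]
orientation: [1.0, -0.0, 0.003, 0.002]
force: [-0.1, -1.2, 0.2]
width: 81.1
grasp_force: 0.0
```

Emit:
{"op": "play_rows", "data": {"commands": [{"dx":-0.2,"dy":0.35,"dz":-0.1,"ax":0,"ay":0,"az":0,"claw":-1},{"dx":-0.2,"dy":0.35,"dz":-0.1,"ax":0,"ay":0,"az":0,"claw":-1},{"dx":-0.2,"dy":0.35,"dz":-0.1,"ax":0,"ay":0,"az":0,"claw":-1},{"dx":-0.2,"dy":0.35,"dz":-0.1,"ax":0,"ay":0,"az":0,"claw":-1},{"dx":-0.2,"dy":0.35,"dz":-0.1,"ax":0,"ay":0,"az":0,"claw":-1},{"dx":-0.2,"dy":0.35,"dz":-0.1,"ax":0,"ay":0,"az":0,"claw":-1},{"dx":-0.2,"dy":0.35,"dz":-0.1,"ax":0,"ay":0,"az":0,"claw":-1}]}}

```text
time_s: 27.6
ee_pos: [409.2, -476.0, 266.7]
orientation: [1.0, 0.001, -0.0, -0.001]
force: [-0.3, 0.5, 0.5]
width: 87.7
grasp_force: 0.0
```

```bash
python3 - <<'E'
from h import *
from bench import arm
S=dict(shaker=(493,-52),spice=(491.5,-147),pill=(489.7,-242),jar=(488,-337))
for n in('top','side'):
    p,d=vision.grab_frame(n); cv2.imwrite(f'pics/{n}2.png',p[:,:,::-1])
    things(n,p,d,S,{k:v+16 for k,v in H.items()})
    things(n,p,d,{'mug':(620,-258),'tin':(596,-487)},dict(mug=87,tin=58))
s=arm.get_state();print(s['ee_pos'],s['qd'].round(3),s['time_s'])
E
```

```text
top shaker 114 mean [493.9 -52.9 106. ] circ 494.6 -52.6 14.0
top spice 272 mean [ 493.3 -147.5  115. ] circ 493.8 -147.3 21.4
top pill 345 mean [ 490.3 -241.6  112.9] circ 490.7 -241.9 24.4
top jar 619 mean [ 486.6 -336.5  126.5] circ 487.6 -337.3 32.3
top mug 163 mean [ 609.6 -259.6   83.3] circ 623.1 -258.4 43.9
top tin 754 mean [ 595.6 -487.4   54.1] circ 595.8 -487.8 38.7
side shaker 120 mean [492.2 -49.  105.9] circ 493.1 -51.5 15.0
side spice 254 mean [ 491.1 -143.7  114.4] circ 491.4 -149.7 24.2
side pill 266 mean [ 487.9 -237.9  112.5] circ 489.5 -241.5 26.4
side jar 365 mean [ 484.2 -331.6  126.4] circ 485.3 -336.9 33.0
side mug 222 mean [ 613.2 -250.5   82.3] circ 625.9 -257.4 44.0
side tin 383 mean [ 593.7 -485.5   54.7] circ 595.7 -488.9 41.6
[ 408.98974146 -476.39474803  266.99114888] [ 0.002 -0.003  0.006 -0.005  0.004  0.002  0.003] 27.7
```

View pics/side2.png

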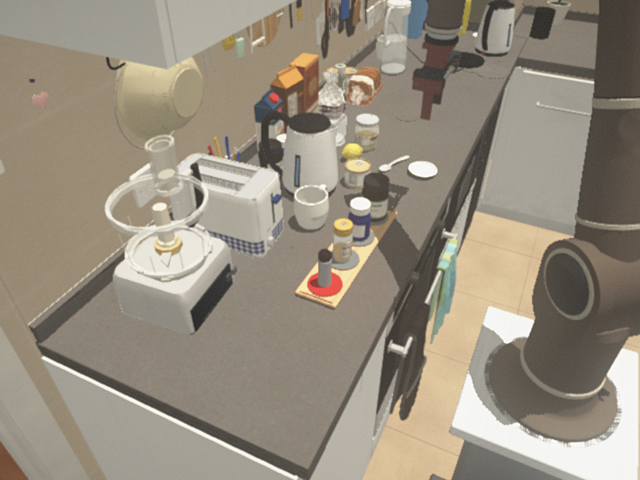

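The picture shows all four upright on their pads: the shaker on red at (325,270), spice at (343,245), pill at (360,222) and jar at (376,197). The mug and tin are unmoved and the arm is clear.

```bash
python3 -c "
from bench import arm
print(arm.close_job())"
```

```text
the job is handed in; nothing more can be done
None
```

I placed the shaker, spice jar, pill bottle and jam jar upright on their pads in order of width from the red pad, each within about 3 mm of centre by camera; the mug and tin did not move, and I handed the job in at about 28 s of the 104 s allowed (no verdict was returned).

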